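# Screen brightness check on the analyser's touch terminal

## Task

The touch terminal is due its screen brightness check: turn the screen square to its foot and lay it back until the glass slopes 30 degrees from the bench top, keeping the gripper off the glass. Then lift the brightness meter out of its dock and hold it on the ring in the middle of the screen, square to the glass and pressed gently so that its sprung rubber collar goes about halfway in, for at least three seconds. Finish while still holding it there, with the other things on the bench left where they are.

Things in the scene. Friction and masses are not known exactly. Their poses are not given: they have to be found in the camera images.
- screen_pivot (a point): point on the terminal's foot 140 mm above the bench, where the swivel axis (vertical) and the tilt axis (level, along the screen's width) cross. Its frame is the foot's: x to the back, y to the left, z up, so -x is the foot's front edge, which has a short white index line. The foot is a fixed dark grey plate 150 mm deep, 190 mm wide, 12 mm high
- screen_swivel (a joint): turn of the screen on its foot, rad, anticlockwise from above positive; 0 = square to the foot, screen width parallel to the foot's long edge. Friction-held: stays where it is left, about 0.3 N m to turn
- screen_tilt (a joint): how far the screen leans back from upright, rad; 0 = upright, 1.571 = lying flat, so a glass sloping 30 degrees from the bench top reads 1.047. Range 0 to 1.40. Friction-held: stays where it is left, about 0.45 N m to turn
- handle_mid (a point): middle of the black grab handle on the screen's upper edge, meant for moving the screen: a round bar 12 mm thick, 100 mm long, parallel to the screen's width, its axis 50 mm beyond the edge of the case. With the screen upright it lies 137.5 mm above the tilt axis and 22 mm in front of it. Frame moves with the screen: x from front to back through the screen, y along the bar, z up the screen
- ring_centre (a point): centre of the black ring (46 mm inside, 52 mm outside diameter, small cross in the middle) shown on the light patch in the middle of the screen, on the front of the glass. x points squarely into the glass, y and z lie in it (width, up). It lies 29.5 mm in front of the tilt axis
- screen_glass: front glass of the screen, 208 x 133 mm, level with the frame to within 2 mm, in a light grey case 250 x 175 x 17 mm (frame 21 mm wide); origin on the tilt axis, axes as ring_centre
- meter: brightness meter, 110 mm long; stands face down in the dock. Origin at the middle of its face with the collar out, z along its length away from the face. Rubber collar 30 mm diameter; grey barrel 36 mm diameter from 14 to 34 mm; dark flange 50 mm diameter from 34 to 40 mm; light grey grip 38 mm (x) by 30 mm (y) from 40 to 110 mm: pinch it across y about 80 mm from the face. 0.13 kg
- meter_face (a point): middle of the meter's face, the end of its rubber collar; moves in with the collar
- meter_collar (a joint): how far the sprung rubber collar is pushed into the meter, m; 0 = fully out, 0.010 = bottomed. Takes about 0.8 N to start, 2.5 N at half travel, 4.3 N at the bottom
- meter_dock: black round charging dock 66 mm diameter, 46 mm high, fixed, with a 41 mm hole; origin on the bench. The meter's flange rests on its rim, so the meter's origin stands 12 mm above the bench. Left or right of the terminal
- timer: white digital lab timer lying flat, 68 x 66 x 18 mm, origin under its centre; a bystander
- cup: specimen cup with red lid, 56 mm diameter, 54 mm high, origin under its centre; a bystander
- cartridge_1: test cartridge, white with blue lid, 36 x 36 x 56 mm, origin under its centre; a bystander
- cartridge_2: another test cartridge, the same; a bystander
- marker: white marker with blue cap, lying, 139 x 11 mm, origin under its centre; a bystander

How it is judged:
By the outcome, as a careful person would: the job done as asked, in the order asked, and still so for the second after the job is handed in, while the arm keeps its last pose, push and grip.
It also fails if it takes over 58 s, if anything falls off the work surface, if the arm or the gripper's body presses on something with over 40 N, if the wrist force passes 120 N, or if a joint passes its speed limit or range.

## Robot

A 6-joint arm with a two-finger parallel gripper is mounted at the origin on a cart in front of the work surface, level with it; the furniture and walls round the work are solid. World frame = base frame: x ahead of the robot, y to its left, z up, the work surface at z = 0. Lengths are in mm, angles in rad, forces in N, time in s.
With the tool pointing down it reaches from about 350 to 725 mm from the base axis. Payload 4.3 kg.
Tool frame: the origin (TCP) lies on the front face of the gripper's body, between the roots of the fingers; the fingertips stand 73 mm ahead of it and the grasp point (between the pads) lies 54 mm ahead of it; z points along the fingers, y is the line along which they close (so a half turn about z gives the same grasp; the last joint's range is limited). The gripper opens to 85 mm and grips with 20 to 120 N. Pads are 22 mm wide; open, the fingers measure 114 mm over their backs; the gripper's body (76 mm by 85 mm) begins 54 mm behind the grasp point. The pads swing forward as they close: fully open they stand 13 mm farther back than shut.
Start: joints at [1.054, 0.377, 0.081, 1.274, 0, 1.46], TCP at [227.519, 528.104, 303.929] pointing down, gripper open.
Joint ranges: [-2.72, 2.72], [-0.84, 1.66], [-1.02, 1.22], [-1.77, 2.12], [-1.37, 1.28], [-3.14, 3.14]. Speed limits (rad/s): [2.57, 2.57, 3.14, 3.14, 3.14, 3.14].

## Interface

Orientations are given as [roll, pitch, yaw] about the fixed x, y, z axes, in that order (R = Rz(yaw) Ry(pitch) Rx(roll)).
In Python, from cell import * gives the robot as it stands. The module is installed in compiled form; this text tells all that it offers.
- The arm moves only by the tool move_arm, never from a script. Its argument "series" is a list of rows, each a list of 3 entries, a list of its own where there are three numbers: the turn, a rotation vector about the tool's x, y, z in units of 5 degrees (1.0 is 5 degrees), then the shift along the tool's x, y, z in units of 40 mm (1.0 is 40 mm), then the opening, from 0 (shut) to 1 (fully open). In form: [[[rx, ry, rz], [tx, ty, tz], grip], ...]. A call has 1 to 5 rows; each row shifts and turns the commanded pose from where the row before left it, along the tool's axes as they then stand; what a row does not reach is not made up. A row lasts 1/12 s, in which the tool goes at most 41.7 mm and 7.16 degrees, less where a joint would pass 70% of its speed; a pose out of reach is approached as far as the arm can. A call is refused whole if a number of a shift passes 1 or a number of a turn 1, either way. A call with a gripper value outside its range is refused whole. The fingers move at their own pace and stop on an object; "newtons" is the grip in N (left out, the last holds). Time passes only in rows, so rows that do not move let the fingers close. It gives the time, the measured TCP pose, the force, the opening and the grip force at its end, in the units of the state.
- read_state(): the state, without advancing time (a new reading comes with each control period).
- capture(name): name is "side" or "top" or "wrist"; returns the picture (400x640x3 uint8, red, green, blue); there is no depth.
- camera_info(name): a dict with "mtx" (3x3 intrinsics, pixels), "T" (4x4, takes a point from camera to world coordinates); the wrist camera has in their place "hand_eye" (4x4, takes a point from camera to tool coordinates, whose origin is the TCP and whose axes are the flange's). Camera axes: x right, y down, z forward; pixel columns grow to the right and rows downward; lengths in mm; the calibration is good to about 2 mm. The wrist camera is an equidistant fisheye: a pixel r from the principal point sees the ray r / f radians off the axis. A picture is of the moment at which its call begins: read the wrist's pose just before it. camera_info takes no time and is no camera call.
- job_done(): hands the job in; it is judged then, once.
The state is a dict: "t": time; "q": joint angles; "joint_velocities": joint speeds; "joint_efforts": joint torques, N m; "tool_pos": TCP position; "eef_rot": TCP orientation; "force": force on the tool from outside, world axes, zero at the start; "torque": the same for the moment, N m; "grip_width": finger opening in mm; "finger_force": force on a finger pad.
Only numpy, scipy, OpenCV 4.12 (cv2) and the standard library are available. Lean on these libraries where they do the work, as an engineer would, in place of code of your own. Each camera call takes 0.05 s, during which the arm holds its last target. There are 200 camera calls.

## Working session

There is one attempt and no reset: what is moved stays moved. The work goes in short steps, Python scripts to look and compute and a tool call to move; the robot and the scene stay as the last step left them, time stands still between calls to the robot, and variables do not carry over. Pictures are saved under pics/ and viewed, at most 10 in all, crops included, and the job is handed in when it is done.

Besides the shell and the picture viewer there is one more tool, called after "Call:" as name(argument=value, ...) on one line, values as JSON. move_arm: Moves the arm, as the interface text tells. Its arguments: {"type":"object","properties":{"series":{"type":"array","items":{"type":"array"}},"newtons":{"type":"number"}},"required":["series"]}

```bash
mkdir -p pics; python3 - <<'E'
from cell import *
import cv2,numpy as np
s=read_state();print(s)
for n in("side","top","wrist"):
    i=capture(n);cv2.imwrite(f"pics/{n}0.png",i[:,:,::-1]);c=camera_info(n);print(n,{k:np.round(v,3).tolist() if not isinstance(v,str) else v for k,v in c.items()})
E
```

```text
{'t': 0.0, 'q': array([ 1.05368912e+00,  3.78082462e-01,  7.96518289e-02,  1.27439020e+00,
       -1.16505830e-06,  1.46051623e+00]), 'joint_velocities': array([0.00258935, 0.00012344, 0.00042362, 0.0002285 , 0.00010653,
       0.00192276]), 'joint_efforts': array([-1.74689481e-03, -4.63608527e+01,  2.69872767e+01,  2.08760344e-02,
       -2.72520119e-04, -4.04344547e-06]), 'tool_pos': array([227.26443153, 527.64374597, 302.95968403]), 'eef_rot': array([-3.13958032e+00, -2.21652039e-04,  2.73476532e+00]), 'force': array([-0.97600816,  0.689443  ,  0.20330199]), 'torque': array([ 0.00284535,  0.01336029, -0.01463184]), 'finger_force': 0.0, 'grip_width': 85.39764144364511}
side {'mtx': [[477.344, 0.0, 316.543], [0.0, 477.344, 204.583], [0.0, 0.0, 1.0]], 'T': [[-0.899, -0.171, 0.403, -17.433], [-0.437, 0.345, -0.83, 1087.506], [0.003, -0.923, -0.385, 684.829], [0.0, 0.0, 0.0, 1.0]]}
top {'mtx': [[491.643, 0.0, 320.002], [0.0, 491.643, 188.335], [0.0, 0.0, 1.0]], 'T': [[0.016, -0.986, 0.165, 297.552], [-1.0, -0.016, -0.0, -9.591], [0.003, -0.165, -0.986, 1412.052], [0.0, 0.0, 0.0, 1.0]]}
wrist {'mtx': [[309.707, 0.0, 323.805], [0.0, 309.707, 196.317], [0.0, 0.0, 1.0]], 'hand_eye': [[-0.001, -0.955, -0.297, 75.363], [1.0, -0.001, -0.001, -0.044], [0.0, -0.297, 0.955, -70.684], [0.0, 0.0, 0.0, 1.0]]}
```

View pics/side0.png

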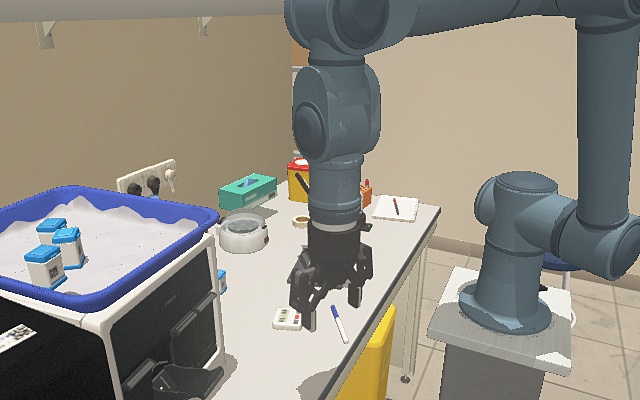

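View pics/top0.png

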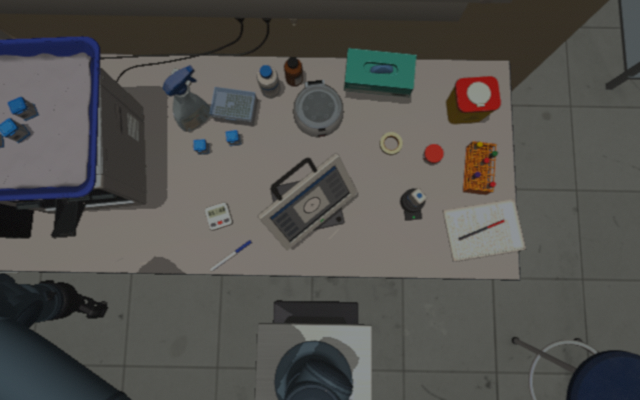

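```bash
python3 - <<'E'
import cv2
i=cv2.imread("pics/top0.png")[135:270,250:430]
cv2.imwrite("pics/topc.png",cv2.resize(i,None,fx=4.4,fy=4.4,interpolation=cv2.INTER_CUBIC))
E
```

```text
(no output)
```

View pics/topc.png

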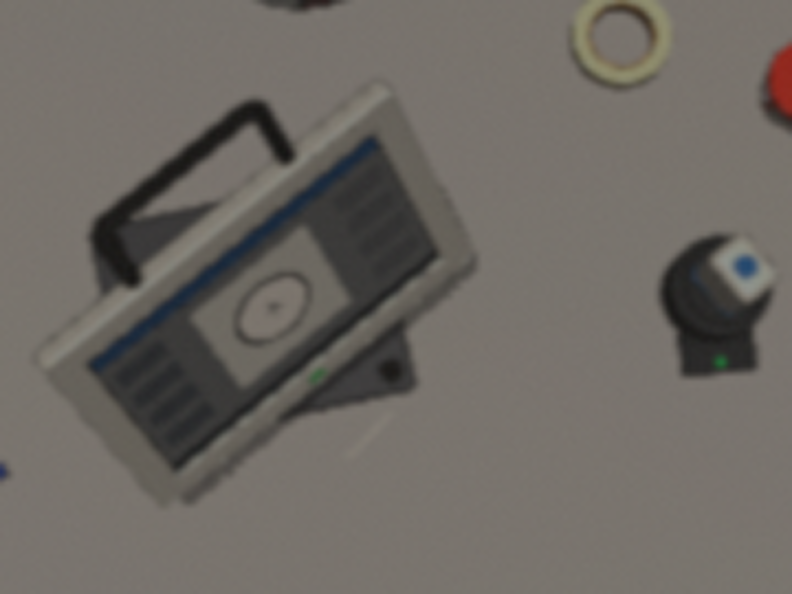

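View pics/wrist0.png

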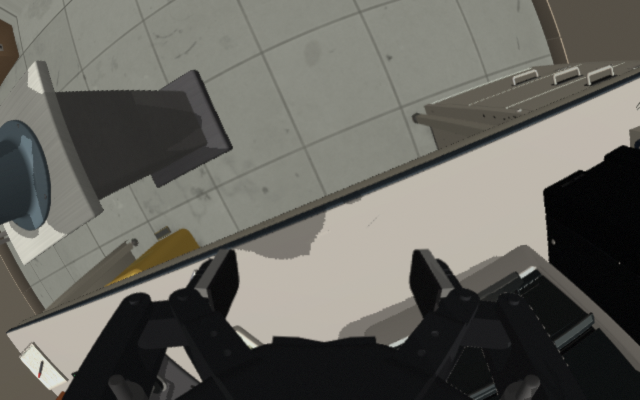

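The top view shows the terminal near crop (270,310). Its screen is leaned back and turned about 39° from the robot axis, while the foot edge is turned about 12°. The handle spans crop (100,225)–(260,105), and the dock with the meter is at crop (720,290). The wrist view shows only the floor and the bench edge, so I'll move the wrist over the terminal for a close look.

Call:
move_arm(series=[[[0,0,1],[0,0,-0.6],1],[[0,0,1],[0,0,-0.6],1],[[0,0,1],[0,0,-0.6],1],[[0,0,1],[0,0,-0.6],1],[[0,0,1],[0,0,-0.6],1]])

```text
t: 0.57
tool_pos: [227.4, 527.8, 424.7]
eef_rot: [-3.141, 0.0, 2.294]
force: [0.6, 0.3, 0.3]
grip_width: 85.4
finger_force: 0.0
```

Call:
move_arm(series=[[[0,0,0],[-1,-0.27,-0.1],1],[[0,0,0],[-1,-0.27,-0.1],1],[[0,0,0],[-1,-0.27,-0.1],1],[[0,0,0],[-1,-0.27,-0.1],1],[[0,0,0],[-1,-0.27,-0.1],1]])

```text
t: 0.98
tool_pos: [320.5, 341.1, 443.9]
eef_rot: [-3.141, 0.0, 2.299]
force: [1.8, 0.3, -0.1]
grip_width: 85.6
finger_force: 0.0
```

Call:
move_arm(series=[[[0,0,0],[-1,-0.27,0],1],[[0,0,0],[-1,-0.27,0],1],[[0,0,0],[-1,-0.27,0],1],[[0,0,0],[-1,-0.27,0],1],[[0,0,0],[-1,-0.27,0],1]])

```text
t: 1.4
tool_pos: [413.1, 155.6, 443.9]
eef_rot: [3.141, -0.0, 2.299]
force: [1.2, -0.4, -0.4]
grip_width: 85.4
finger_force: 0.0
```

Call:
move_arm(series=[[[0,0,0],[-1,-0.27,0],1],[[0,0,0],[-1,-0.27,0],1],[[0,0,0],[-1,-0.27,0],1],[[0,0,0],[-1,-0.27,0],1],[[0,0,0],[-1,-0.27,0],1]])

```text
t: 1.82
tool_pos: [505.9, -29.8, 443.7]
eef_rot: [3.142, -0.0, 2.298]
force: [1.1, -0.1, -0.3]
grip_width: 85.5
finger_force: 0.0
```

```bash
cat > h.py <<'E'
from cell import *
import cv2,numpy as np
from scipy.spatial.transform import Rotation as R
def tool():
    s=read_state();T=np.eye(4);T[:3,:3]=R.from_euler('xyz',s['eef_rot']).as_matrix();T[:3,3]=s['tool_pos'];return T
def snap(n,out):
    T=tool();i=capture(n);cv2.imwrite(f"pics/{out}.png",i[:,:,::-1]);np.save(f"pics/{out}.npy",T);return i
def ncoord(n,px):   # pixels -> normalised pinhole coords
    K=np.array(camera_info(n)['mtx']);p=(np.array(px,float)-K[:2,2])/K[0,0]
    if n=='wrist':
        r=np.linalg.norm(p,axis=1,keepdims=True);p=p*np.tan(r)/np.maximum(r,1e-9)
    return p
def camT(n,out=None):
    c=camera_info(n)
    return np.load(f"pics/{out}.npy")@np.array(c['hand_eye']) if n=='wrist' else np.array(c['T'])
def plane(n,px,z,out=None):
    p=ncoord(n,px);T=camT(n,out);d=np.c_[p,np.ones(len(p))]@T[:3,:3].T;o=T[:3,3]
    return o+d*((z-o[2])/d[:,2])[:,None]
def project(n,P,out=None):
    T=camT(n,out);q=(np.array(P,float)-T[:3,3])@T[:3,:3];K=np.array(camera_info(n)['mtx']);p=q[:,:2]/q[:,2:]
    if n=='wrist':
        r=np.linalg.norm(p,axis=1,keepdims=True);p=p*np.arctan(r)/np.maximum(r,1e-9)
    return p*K[0,0]+K[:2,2]
def pnp(n,obj,px,out=None):  # object pose in world
    ok,rv,t=cv2.solvePnP(np.array(obj,float),ncoord(n,px),np.eye(3),None,flags=cv2.SOLVEPNP_ITERATIVE)
    T=np.eye(4);T[:3,:3]=cv2.Rodrigues(rv)[0];T[:3,3]=t[:,0];return camT(n,out)@T
GL=[[0,104,66.5],[0,-104,66.5],[0,-104,-66.5],[0,104,-66.5]]  # glass frame: x in, y left, z up; TL,TR,BR,BL
E
python3 - <<'E'
from h import *
snap("wrist","w1");snap("side","s1");s=read_state();print(s['t'],s['tool_pos'],s['eef_rot'],s['q'])
c=np.array([[90,363],[372,138],[437,258],[177,468]])/4.4+[250,135]-.4
T=pnp("top",GL,c);print(T.round(3));x=T[:3,0];print("yaw",np.degrees(np.arctan2(-T[0,1],T[1,1])),"tilt",np.degrees(np.arcsin(-x[2])))
E
```

```text
1.9167 [507.53949131 -32.62671778 442.13426324] [-3.13949908e+00  1.24763170e-04  2.29134236e+00] [-0.18816658  0.24816167  0.25673056  1.58055386 -0.00172792  0.66208487]
[[ 6.59000e-01 -6.42000e-01  3.91000e-01  4.68101e+02]
 [ 5.47000e-01  7.67000e-01  3.36000e-01  1.23530e+01]
 [-5.16000e-01 -7.00000e-03  8.57000e-01  1.27263e+02]
 [ 0.00000e+00  0.00000e+00  0.00000e+00  1.00000e+00]]
yaw 39.944490089579446 tilt 31.03265268363825
```

View pics/w1.png

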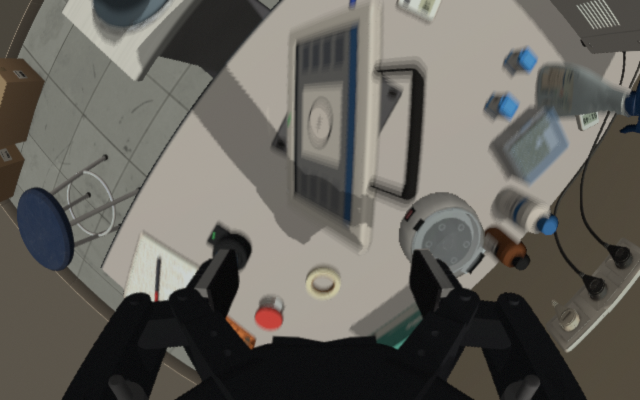

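View pics/s1.png

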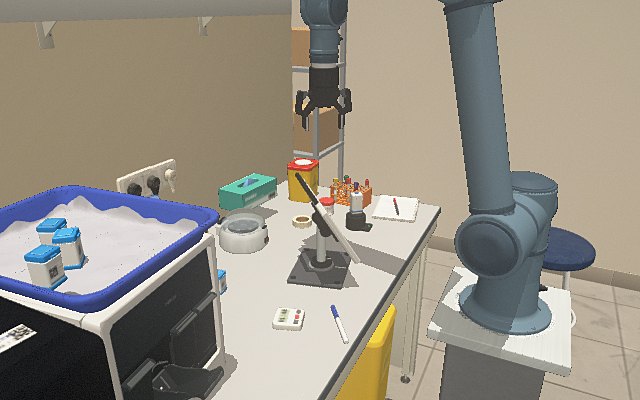

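The wrist view (slightly blurred) shows the handle bar at about (415,70)–(410,195) and the screen ring at (320,120). The side view shows the foot plate at (288–350, 246–288) in the clear, and the meter upright at (357,205). Next I'll measure the foot from the side view.

```bash
python3 - <<'E'
from h import *
i=snap("side","s2");snap("wrist","w2");snap("top","t2")
print([np.degrees(0)])
roi=i[236:296,270:372];cv2.imwrite("pics/s2c.png",cv2.resize(roi[:,:,::-1],None,fx=7,fy=7,interpolation=cv2.INTER_CUBIC))
g=cv2.cvtColor(roi,cv2.COLOR_RGB2GRAY);m=(g<100).astype('uint8')
m=cv2.morphologyEx(m,cv2.MORPH_OPEN,np.ones((3,3),np.uint8))
cs,_=cv2.findContours(m,cv2.RETR_EXTERNAL,cv2.CHAIN_APPROX_NONE);c=max(cs,key=cv2.contourArea)
h=cv2.convexHull(c)[:,0]+[270,236]
print(cv2.approxPolyDP(h.reshape(-1,1,2),3,True)[:,0].tolist())
P=plane("side",h,12)[:,:2];r=cv2.minAreaRect(P.astype(np.float32));print(r)
E
```

```text
[np.float64(0.0)]
[[304, 248], [339, 252], [348, 266], [315, 267]]
((492.62396240234375, -20.621963500976562), (101.24789428710938, 137.51148986816406), 42.079105377197266)
```

View pics/s2c.png

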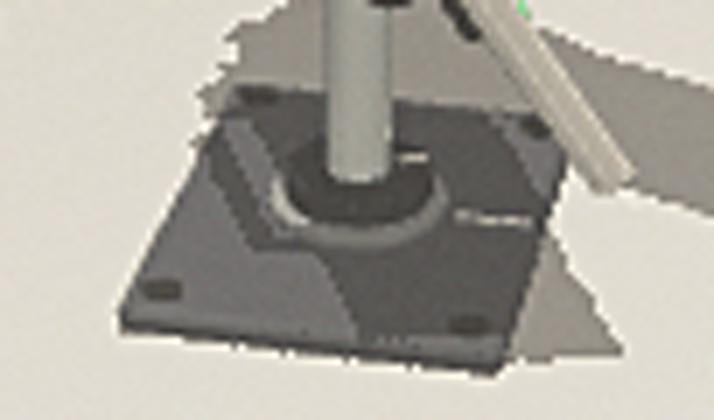

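The crop shows the foot plate with corners at about (122,315), (510,362), (572,140) and (215,100). The index line is on the right edge at (455–530,218), and the column's base is at (358,178).

```bash
python3 - <<'E'
from h import *
f=lambda c:np.array(c)/7.+[270,236]-.43
P=plane("side",f([[122,315],[510,362],[572,140],[212,98]]),12)[:,:2];print(P.round(1).tolist())
e=P[0]-P[1];e2=P[3]-P[2];print("side edges yaw",np.degrees(np.arctan2(e[1],e[0])),np.degrees(np.arctan2(e2[1],e2[0])),np.linalg.norm(e),np.linalg.norm(e2))
for a,b in((0,3),(1,2)):
    e=P[a]-P[b];print("width",np.degrees(np.arctan2(-e[0],e[1])),np.linalg.norm(e))
print("mean",P.mean(0)); print("index",plane("side",f([[455,216],[530,219]]),12)[:,:2].round(1).tolist(),"col",plane("side",f([[358,178],[358,230]]),16)[:,:2].round(1).tolist())
# top: front edge
g=lambda c:np.array(c)/4.4+[250,135]-.4
Q=plane("top",g([[300,412],[415,387],[403,330],[120,222],[215,205]]),12)[:,:2];e=Q[0]-Q[1];print("top",Q.round(1).tolist(),np.degrees(np.arctan2(-e[0],e[1])))
e=Q[3]-Q[4];print(np.degrees(np.arctan2(-e[0],e[1])))
# refine screen via wrist: colour-free, PnP with manual corner (w1)
E
```

```text
[[527.5, 141.3], [382.9, 106.6], [426.3, -61.1], [578.0, -27.7]]
side edges yaw 13.491898613686848 12.420622028132295 148.69763991921565 155.3903678781663
width 16.64557566103527 176.36751646980014
width 14.496537664919009 173.2218362713673
mean [478.67029292  39.76934598]
index [[444.5, 17.8], [416.8, 6.7]] col [[489.4, 13.6], [471.6, 51.0]]
top [[415.9, -5.3], [433.4, -79.7], [470.5, -71.5], [538.8, 114.9], [551.2, 52.8]] 13.20109364188633
11.26827012022166
```

```bash
python3 - <<'E'
import cv2
i=cv2.imread("pics/w2.png")[0:255,200:440]
cv2.imwrite("pics/w2c.png",cv2.resize(i,None,fx=2.35,fy=2.35,interpolation=cv2.INTER_CUBIC))
E
```

```text
(no output)
```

View pics/w2c.png

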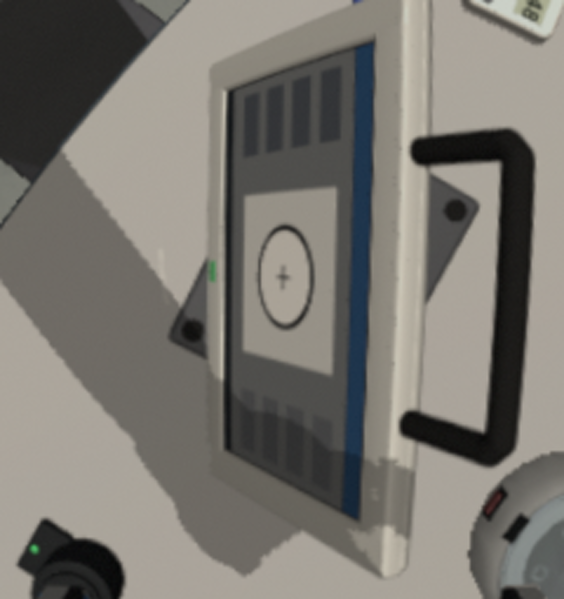

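The wrist crop gives glass corners at (373,40), (358,520), (225,450) and (228,90), the ring at (285,277), and the bar axis from (517,145) to (503,450).

```bash
python3 - <<'E'
from h import *
w=lambda c:np.array(c)/2.35+[200,0]-.3
T=pnp("wrist",GL+[[0,0,0]],w([[373,40],[358,520],[225,450],[228,90],[285,277]]),"w2");x=T[:3,0]
print(T[:3,3],"yaw",np.degrees(np.arctan2(-T[0,1],T[1,1])),"tilt",np.degrees(np.arcsin(-x[2])),"pivot",T[:3,3]+29.5*x)
print(project("wrist",(np.c_[np.array(GL),np.ones(4)]@T.T)[:,:3],"w2")-w([[373,40],[358,520],[225,450],[228,90]]))
for dz in(0,5):print("handle ends", [plane("wrist",w([[517,145],[503,450]]),z,"w2").round(1).tolist() for z in (255,265,270)])
# triangulate ring top/wrist
a=plane("wrist",w([[285,277]]),155,"w2");b=plane("top",np.array([[272,307]])/4.4+[250,135]-.4,155);print(a,b)
# foot corners in wrist: front-right and back-left
print(plane("wrist",w([[168,338],[480,207]]),12,"w2"))
# meter in top
g=lambda c:np.array(c)/4.4+[250,135]-.4
print("meter top",plane("top",g([[745,266]]),122)[0],"dock rim",plane("top",g([[720,290]]),46)[0])
E
```

```text
[464.54964458  11.85449756 155.98509298] yaw 40.33998365438009 tilt 31.434213190767395 pivot [483.73324614  28.15010541 140.60027593]
[[ 0.113347   -0.15517257]
 [-0.01589221  0.55260502]
 [-0.00126669 -0.85250719]
 [-0.25030454  0.56223019]]
handle ends [[[491.3, 108.6, 255.0], [566.4, 22.8, 255.0]], [[490.0, 105.4, 265.0], [562.2, 23.0, 265.0]], [[489.3, 103.8, 270.0], [560.0, 23.0, 270.0]]]
handle ends [[[491.3, 108.6, 255.0], [566.4, 22.8, 255.0]], [[490.0, 105.4, 265.0], [562.2, 23.0, 265.0]], [[489.3, 103.8, 270.0], [560.0, 23.0, 270.0]]]
[[464.71968451  11.52282086 155.        ]] [[465.10008709  11.65560103 155.        ]]
[[433.96060931 -79.62711926  12.        ]
 [534.36702894 133.68279468  12.        ]]
meter top [ 499.12827775 -272.75607157  122.        ] dock rim [ 495.24770754 -272.03913679   46.        ]
```

Call:
move_arm(series=[[[0,0,0.2],[0.5,0.63,0],1],[[0,0,0],[0.5,0.63,0],1],[[0,0,0],[0.5,0.62,0],1],[[0,0,0],[0,0,0.85],1],[[0,0,0],[0,0,0.85],1]])

```text
t: 2.48
tool_pos: [523.8, 70.5, 377.7]
eef_rot: [3.136, 0.004, 2.287]
force: [0.2, 0.5, -0.4]
grip_width: 85.4
finger_force: 0.0
```

```bash
python3 - <<'E'
from h import *
i=snap("wrist","w3");s=read_state();T=tool();print(s['tool_pos'],s['eef_rot'],T[:3,:3].T@(np.array([524,62.4,322.8])-s['tool_pos'])/40)
E
```

```text
[516.96613139  69.70062552 365.64547713] [-3.12921769 -0.01083352  2.28589652] [-0.26469491  0.02631411  1.06808825]
```

Call:
move_arm(series=[[[0,0,0],[0,0,0],1],[[0,0,0],[0,0,0],1]])

```text
t: 2.7
tool_pos: [522.3, 67.9, 377.1]
eef_rot: [3.141, -0.0, 2.283]
force: [0.3, -0.1, 0.1]
grip_width: 85.5
finger_force: 0.0
```

```bash
python3 - <<'E'
from h import *
s=read_state();T=tool();print(s['tool_pos'],s['eef_rot'],s['joint_velocities'].round(3),T[:3,:3].T@(np.array([524,62.4,322.8])-s['tool_pos'])/40)
E
```

```text
[522.28406729  67.8736133  377.1132687 ] [ 3.14149127e+00 -1.38951585e-04  2.28261366e+00] [-0.016 -0.015  0.097  0.    -0.001 -0.001] [-0.13182254 -0.05704167  1.35780764]
```

Call:
move_arm(series=[[[0,0,0.1],[-0.13,-0.06,0.46],1],[[0,0,0],[0,0,0.45],1],[[0,0,0],[0,0,0.45],1],[[0,0,0],[0,0,0],1],[[0,0,0],[0,0,0],1]])

```text
t: 3.12
tool_pos: [525.9, 61.4, 324.3]
eef_rot: [3.138, 0.003, 2.272]
force: [1.1, 0.4, 0.4]
grip_width: 85.2
finger_force: 0.0
```

Call:
move_arm(series=[[[0,0,0],[0,0,0],0],[[0,0,0],[0,0,0],0],[[0,0,0],[0,0,0],0],[[0,0,0],[0,0,0],0],[[0,0,0],[0,0,0],0]], newtons=30)

```text
t: 3.53
tool_pos: [524.8, 61.4, 322.1]
eef_rot: [3.141, 0.001, 2.272]
force: [0.0, 0.7, -0.5]
grip_width: 25.4
finger_force: 0.0
```

Call:
move_arm(series=[[[0,0,0],[0,0,0],0],[[0,0,0],[0,0,0],0],[[0,0,0],[0,0,0],0],[[0,0,0],[0,0,0],0]])

```text
t: 3.87
tool_pos: [524.8, 61.6, 321.9]
eef_rot: [3.141, 0.0, 2.272]
force: [0.0, 1.7, 1.7]
grip_width: 11.0
finger_force: 29.2
```

Call:
move_arm(series=[[[0,0,0.9],[-0.1,0,0],0],[[0,0,0.9],[-0.1,0,0],0],[[0,0,0.9],[-0.1,-0.01,0],0],[[0,0,0.9],[-0.11,0,0],0],[[0,0,0.9],[-0.11,-0.01,0],0]])

```text
t: 4.28
tool_pos: [534.5, 43.7, 321.9]
eef_rot: [3.141, -0.001, 1.877]
force: [-1.1, 1.6, 3.2]
grip_width: 10.9
finger_force: 30.0
```

Call:
move_arm(series=[[[0,0,0.94],[-0.1,0,0],0],[[0,0,0],[0,0,0],0],[[0,0,0],[0,0,0],0]])

```text
t: 4.53
tool_pos: [535.8, 39.0, 321.8]
eef_rot: [3.141, 0.001, 1.799]
force: [0.0, -2.0, 3.3]
grip_width: 10.7
finger_force: 29.4
```

Call:
move_arm(series=[[[0,0,0],[0,0.26,0.12],0],[[0,0,0],[0,0.25,0.14],0],[[0,0,0],[0,0.24,0.16],0],[[0,0,0],[0,0.23,0.18],0],[[0,0,0],[0,0.21,0.2],0]])

```text
t: 4.95
tool_pos: [582.0, 49.9, 288.6]
eef_rot: [-3.139, 0.001, 1.798]
force: [-4.6, -3.4, 4.3]
grip_width: 10.8
finger_force: 30.6
```

Call:
move_arm(series=[[[0,0,0],[0,0.19,0.22],0],[[0,0,0],[0,0,0],0],[[0,0,0],[0,0,0],0],[[0,0,0],[0,0,0],0]])

```text
t: 5.28
tool_pos: [589.2, 51.8, 279.7]
eef_rot: [-3.14, -0.0, 1.798]
force: [0.0, -3.1, -4.2]
grip_width: 10.8
finger_force: 30.1
```

```bash
python3 - <<'E'
from h import *
s=read_state();print(s['tool_pos'],s['eef_rot'],s['force'],s['grip_width'])
i=snap("top","t4");snap("side","s4")
a=cv2.resize(i[135:270,250:430,::-1],None,fx=4.4,fy=4.4,interpolation=cv2.INTER_CUBIC)
cv2.imwrite("pics/t4c.png",a)
E
```

```text
[589.18502966  51.84100989 279.66263581] [-3.13988964e+00 -1.10552914e-04  1.79787943e+00] [ 0.01178999 -3.11622974 -4.22591074] 10.81042552693316
```

View pics/t4c.png

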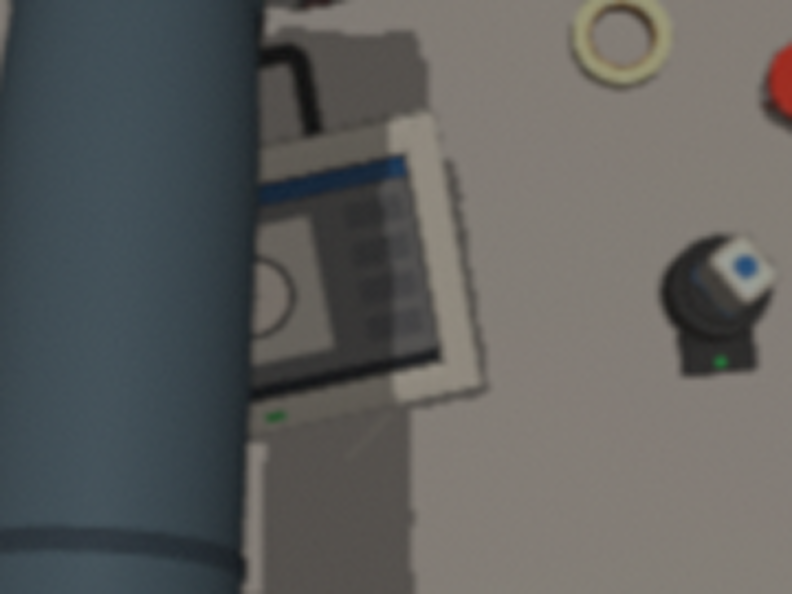

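The screen edges now run parallel to the foot and the handle is clear. I'll release, rise and look.

Call:
move_arm(series=[[[0,0,0],[0,0,0],0.45],[[0,0,0],[0,0,0],0.45],[[0,0,0],[0,0,0],0.45],[[0,0,0],[0,0,0],0.45],[[0,0,0],[0,0,-0.3],0.45]])

```text
t: 5.8
tool_pos: [588.5, 52.3, 291.2]
eef_rot: [-3.139, -0.001, 1.798]
force: [-0.2, -0.3, -0.4]
grip_width: 38.3
finger_force: 0.0
```

Call:
move_arm(series=[[[0,0,0],[0,0,-0.9],0.45],[[0,0,0],[0,0,-0.9],0.45],[[0,0,0],[0,0,-0.9],0.45],[[0,0,0],[0,0,-0.9],1],[[0,0,0],[-0.45,-0.75,0],1]])

```text
t: 6.22
tool_pos: [572.2, 29.8, 446.9]
eef_rot: [3.118, 0.004, 1.802]
force: [0.6, -1.9, 1.3]
grip_width: 61.1
finger_force: 0.0
```

Call:
move_arm(series=[[[0,0,0],[-0.45,-0.75,0],1],[[0,0,0],[-0.45,-0.75,0],1],[[0,0,0],[-0.45,-0.75,0],1],[[0,0,0],[0,0,0],1],[[0,0,0],[0,0,0],1]])

```text
t: 6.63
tool_pos: [487.8, -45.8, 437.6]
eef_rot: [3.14, -0.0, 1.795]
force: [0.4, -0.4, 0.0]
grip_width: 85.1
finger_force: 0.0
```

```bash
python3 - <<'E'
from h import *
s=read_state();print(s['t'],s['tool_pos'],s['eef_rot'],s['joint_velocities'].round(3))
i=snap("wrist","w5");snap("side","s5")
T=np.eye(4);yaw=np.radians(13.1);M=R.from_euler('z',yaw).as_matrix()@R.from_euler('y',np.radians(60)).as_matrix()
c=np.array([469.3,24.8,165.5]);px=project("wrist",[c]+[c+M@np.array(g) for g in GL],"w5");print(px.round(1).tolist())
lo=np.floor(px.min(0)-12).astype(int);hi=np.ceil(px.max(0)+12).astype(int);lo=np.maximum(lo,0);hi=np.minimum(hi,[640,400]);f=min(800/(hi-lo)[0],600/(hi-lo)[1])*.98;print(lo,f)
cv2.imwrite("pics/w5c.png",cv2.resize(i[lo[1]:hi[1],lo[0]:hi[0],::-1],None,fx=f,fy=f,interpolation=cv2.INTER_CUBIC))
E
```

```text
6.6333 [487.84691632 -45.8099315  437.61808028] [ 3.13972644e+00 -1.15437473e-05  1.79513466e+00] [ 0.035  0.039  0.037 -0.01   0.008  0.005]
[[321.0, 105.2], [378.1, 6.4], [375.4, 205.2], [276.5, 188.7], [272.8, 23.0]]
[260   0] 2.697247706422018
```

View pics/w5c.png

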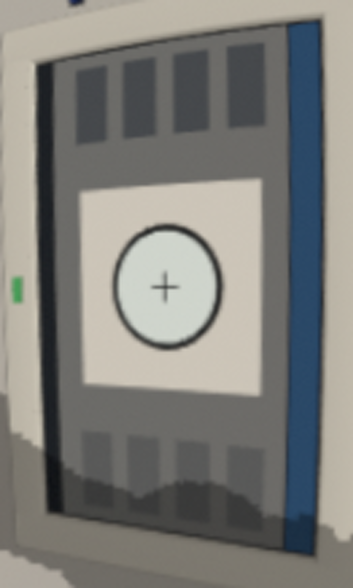

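The crop shows the glass corners at (322,19), (315,556), (48,514) and (37,64), with the cross at (166,287). That was my tenth and last picture, so everything from here is numeric.

```bash
python3 - <<'E'
from h import *
w=lambda c:(np.array(c)+.5)/2.69725+[260,0]-.5
px=w([[322,19],[315,556],[48,514],[37,64],[166,287]])
def rep(px):
    T=pnp("wrist",GL+[[0,0,0]],px,"w5");x=T[:3,0]
    return T[:3,3].round(1),"yaw",np.degrees(np.arctan2(-T[0,1],T[1,1])).round(2),"tilt",np.degrees(np.arcsin(-x[2])).round(2),"pivot",(T[:3,3]+29.5*x).round(1)
print(*rep(px))
# subpixel refine
g=cv2.cvtColor(cv2.imread("pics/w5.png"),cv2.COLOR_BGR2GRAY)
q=cv2.cornerSubPix(g,px[:4].astype(np.float32).reshape(-1,1,2),(3,3),(-1,-1),(3,30,.01)).reshape(-1,2);print((q-px[:4]).round(2).tolist());print(*rep(np.vstack([q,px[4:]])))
# dock/meter from the side picture: light grip blob in s5 near (357,205)
for n,f,z in(("side","s5",0),):
    i=cv2.imread(f"pics/{f}.png")[185:240,335:380];h=cv2.cvtColor(i,cv2.COLOR_BGR2HSV)
    m=((h[...,2]>150)).astype('uint8');nl,l,st,ce=cv2.connectedComponentsWithStats(m);print(st[1:].tolist(),ce[1:].round(1).tolist())
    print(cv2.cvtColor(i,cv2.COLOR_BGR2GRAY)[::3,8:34:2])
E
```

```text
[470.3  24.2 166.7] yaw 13.2 tilt 60.01 pivot [484.7  27.5 141.2]
[[0.01, -0.67], [0.03, 0.47], [-0.47, -0.76], [-0.54, 0.11]]
[470.1  24.3 167.7] yaw 13.23 tilt 59.82 pivot [484.5  27.7 142.2]
[[0, 0, 45, 55, 1677], [0, 23, 14, 32, 262], [33, 40, 2, 2, 2]] [[26.0, 24.5], [4.5, 37.6], [33.5, 40.5]]
[[190 174 162 157 190 167 113  72 179 140 185 103 138]
 [188 157 137 102 130 151  76  65 191 153 136 193 176]
 [138 134 167 161 152 100 176 169 176 177  93 179 118]
 [153 104 154 163 204 249 253 252 246 255 127 118 121]
 [130 144 150 151 124 174 181 180 176 182 124 119 119]
 [131 132 152 125 131 178 181 178 178 186 116 118 119]
 [137 129 120 186 128 176 180 177 174 181 122 117 117]
 [177 167 200 206 128 174 180 173 174 181 105 103 229]
 [ 95 111 193 169 166 172 176 177 179 179 230 221 218]
 [141 148 109 114 118 176 170 175 190 175 114 229 218]
 [160 159 166  81  72 175 168 170 183  72  83  92 222]
 [155 159 173  78  68 170 166 168  90  72  78  82 224]
 [159 165  77  69 254 237 243 172  71  78  75 130 226]
 [160 146  80  66 240 234 238  86  74  74  73  73  74]
 [171  77  63 250 236 234 252  66  74  74  87  84  81]
 [ 97  78 198 243 156 241  58  49  67  67  56  65  71]
 [ 77  53 243 235 236 227 221 219 220 221 218 223 225]
 [ 80 255 235 234 236 165 220 219 219 220 219 219 219]
 [ 66 244 234 235 245 234 228 222 220 220 221 221 221]]
```

Call:
move_arm(series=[[[0,0,0],[-0.9,-0.13,0.1],1],[[0,0,0],[-0.9,-0.13,0.1],1],[[0,0,0],[-0.9,-0.13,0.1],1],[[0,0,0],[-0.9,-0.13,0.1],1],[[0,0,0],[-0.9,-0.13,0.1],1]])

```text
t: 7.15
tool_pos: [505.3, -227.3, 416.2]
eef_rot: [3.141, -0.0, 1.8]
force: [1.4, 0.9, 0.5]
grip_width: 85.6
finger_force: 0.0
```

Call:
move_arm(series=[[[0,0,0],[-0.9,-0.13,0.1],1],[[0,0,0],[-0.9,-0.13,0.1],1],[[0,0,0],[-0.9,-0.13,0.1],1],[[0,0,0],[0,0,0],1],[[0,0,0],[0,0,0],1]])

```text
t: 7.57
tool_pos: [514.1, -336.4, 402.5]
eef_rot: [-3.141, -0.002, 1.796]
force: [-0.5, 0.5, -0.4]
grip_width: 85.5
finger_force: 0.0
```

```bash
python3 - <<'E'
from h import *
s=read_state();print(s['t'],s['tool_pos'],s['eef_rot'],s['joint_velocities'].round(3),s['q'].round(3))
i=snap("wrist","w6")
p=project("wrist",[[499,-272.7,122],[496,-272,46]],"w6");print(p.round(1).tolist())
x0,y0=(p[0]-45).astype(int);y0=max(y0,0)
h=cv2.cvtColor(i,cv2.COLOR_RGB2HSV);r=h[y0:y0+90,x0:x0+90]
print(cv2.resize(r[...,2],None,fx=.3334,fy=.3334,interpolation=cv2.INTER_AREA))
b=((r[...,0]>95)&(r[...,0]<125)&(r[...,1]>120)).astype('uint8');nl,l,st,ce=cv2.connectedComponentsWithStats(b);print("blue",(st[1:]).tolist(),(ce[1:]+[x0,y0]).round(1).tolist())
d=(r[...,2]<85).astype('uint8');nl,l,st,ce=cv2.connectedComponentsWithStats(d);print("dark",[(a.tolist(),(c+[x0,y0]).round(1).tolist()) for a,c in zip(st[1:],ce[1:]) if a[4]>30])
w=(r[...,2]>210).astype('uint8');nl,l,st,ce=cv2.connectedComponentsWithStats(w);print("white",[(a.tolist(),(c+[x0,y0]).round(1).tolist()) for a,c in zip(st[1:],ce[1:]) if a[4]>30])
E
```

```text
7.5667 [ 514.06350083 -336.36448867  402.5332875 ] [-3.14073485e+00 -2.30819193e-03  1.79637796e+00] [ 0.038 -0.052 -0.026  0.013  0.008  0.002] [-6.830e-01  4.790e-01  4.900e-01  1.585e+00  1.000e-03  6.620e-01]
[[323.5, 112.4], [321.6, 109.8]]
[[162 162 162 162 161 161 162 161 162 161 162 161 162 162 162 162 161 162
  161 162 162 162 162 162 162 161 161 162 161 161]
 [161 161 161 161 161 161 161 162 162 162 162 162 161 162 162 162 161 162
  162 161 162 161 162 161 162 162 162 161 162 161]
 [162 161 161 161 161 161 162 162 162 161 161 161 161 162 162 161 162 162
  162 162 162 162 161 161 161 161 162 162 162 162]
 [162 161 162 162 161 162 161 161 161 161 162 161 162 162 161 162 162 161
  162 161 161 161 162 161 162 161 161 162 162 162]
 [162 162 162 162 161 161 161 161 162 162 162 162 162 162 161 162 161 161
  161 162 162 161 162 161 161 162 161 162 162 161]
 [162 161 161 162 162 162 162 162 161 161 162 162 162 162 162 162 161 162
  162 161 162 161 162 162 162 162 161 161 162 161]
 [162 162 162 162 162 162 162 162 162 161 161 162 162 161 158 157 159 161
  161 161 162 162 161 161 162 
[... 2297 characters left out ...]
104 104 104 104 104 104 109 155 161 161 161 161
  162 162 161 162 161 161 162 162 162 162 161 161]
 [104 104 104 104 104 104 104 104 104 104 104 104 104 125 158 161 161 162
  161 162 162 161 162 161 161 162 161 162 161 161]
 [104 104 104 104 104 104 104 104 104 104 104 104 104 105 136 161 161 161
  161 161 161 161 162 161 162 161 162 161 161 161]
 [104 104 104 104 105 105 104 104 104 104 104 104 104 104 111 152 161 162
  161 162 162 162 162 162 162 161 161 161 161 161]
 [104 104 104 104 104 104 104 104 104 104 104 104 104 104 104 124 159 162
  161 162 162 162 161 161 161 162 162 161 162 162]]
blue [[41, 41, 11, 11, 92]] [[323.9, 112.9]]
dark [([9, 22, 61, 46, 1350], [314.4, 109.6])]
white []
```

```bash
python3 - <<'E'
from h import *
i=cv2.imread("pics/w6.png");h=cv2.cvtColor(i,cv2.COLOR_BGR2HSV)
for th in(165,183):
    m=np.zeros((400,640),np.uint8);r=(slice(88,140),slice(298,348))
    m[r]=((h[r][...,2]>th)).astype('uint8');c=max(cv2.findContours(m,0,cv2.CHAIN_APPROX_NONE)[0],key=cv2.contourArea)
    P=plane("wrist",cv2.convexHull(c)[:,0],122,"w6")[:,:2].astype(np.float32);q=cv2.minAreaRect(P);b=cv2.boxPoints(q);print(th,q)
    e=[b[1]-b[0],b[2]-b[1]];print([(np.linalg.norm(v).round(1),np.degrees(np.arctan2(v[1],v[0])).round(1)) for v in e])
b=((h[...,0]>95)&(h[...,0]<125)&(h[...,1]>120))[100:126,310:338];yy,xx=np.nonzero(b);print("dot",plane("wrist",[[xx.mean()+310,yy.mean()+100]],122,"w6"))
E
```

```text
165 ((499.0690612792969, -272.5086975097656), (32.372589111328125, 24.28407096862793), 39.83021545410156)
[(np.float32(24.3), np.float32(-50.2)), (np.float32(32.4), np.float32(39.8))]
183 ((499.1077880859375, -272.8025207519531), (29.666948318481445, 21.82659339904785), 39.663780212402344)
[(np.float32(21.8), np.float32(-50.3)), (np.float32(29.7), np.float32(39.7))]
dot [[ 499.59379097 -273.23597343  122.        ]]
```

Call:
move_arm(series=[[[0,0,1],[0,0,0.2],1],[[0,0,1],[0,0,0.2],1],[[0,0,1],[0,0,0.2],1],[[0,0,1],[0,0,0.2],1],[[0,0,1],[0,0,0.2],1]])

```text
t: 8.03
tool_pos: [513.9, -333.0, 365.2]
eef_rot: [3.14, -0.0, 1.36]
force: [0.1, 0.4, 0.2]
grip_width: 85.4
finger_force: 0.0
```

Call:
move_arm(series=[[[0,0,1],[0,0,0.2],1],[[0,0,1],[0,0,0.2],1],[[0,0,1],[0,0,0.2],1],[[0,0,1],[0,0,0.2],1],[[0,0,1],[0,0,0.2],1]])

```text
t: 8.45
tool_pos: [513.9, -332.9, 325.2]
eef_rot: [3.14, -0.001, 0.924]
force: [0.5, 0.1, 0.2]
grip_width: 85.2
finger_force: 0.0
```

Call:
move_arm(series=[[[0,0,1],[0,0,0.2],1],[[0,0,1],[0,0,0.2],1],[[0,0,0.6],[0,0,0],1],[[0,0,0],[0.37,-0.73,0],1],[[0,0,0],[0.37,-0.73,0],1]])

```text
t: 8.87
tool_pos: [498.8, -269.8, 308.6]
eef_rot: [3.141, -0.001, 0.699]
force: [0.9, 0.0, 0.4]
grip_width: 85.9
finger_force: 0.0
```

Call:
move_arm(series=[[[0,0,0],[0,0,0],1],[[0,0,0],[0,0,0],1],[[0,0,0],[0,0,0],1]])

```text
t: 9.12
tool_pos: [498.9, -270.3, 309.6]
eef_rot: [3.14, -0.001, 0.701]
force: [-0.2, -0.9, 0.7]
grip_width: 85.2
finger_force: 0.0
```

```bash
python3 - <<'E'
from h import *
s=read_state();T=tool();print(s['tool_pos'],np.degrees(s['eef_rot']),s['q'].round(3),T[:3,:3].T@(np.array([499.3,-272.9,146])-s['tool_pos'])/40)
E
```

```text
[ 498.89740091 -270.28360286  309.61158921] [ 1.79892257e+02 -2.96903340e-02  4.01359094e+01] [-0.608  0.359  0.069  1.279  0.     1.833] [-0.03658814  0.04880322  4.09037032]
```

Call:
move_arm(series=[[[0,0,0],[-0.04,0.05,0.85],1],[[0,0,0],[0,0,0.85],1],[[0,0,0],[0,0,0.85],1],[[0,0,0],[0,0,0.8],1],[[0,0,0],[0,0,0.74],1]])

```text
t: 9.53
tool_pos: [498.7, -274.5, 143.6]
eef_rot: [3.141, -0.0, 0.698]
force: [-0.6, -1.2, 0.3]
grip_width: 84.9
finger_force: 0.0
```

Call:
move_arm(series=[[[0,0,0],[0,0,0],0],[[0,0,0],[0,0,0],0],[[0,0,0],[0,0,0],0],[[0,0,0],[0,0,0],0],[[0,0,0],[0,0,0],0]], newtons=40)

```text
t: 9.95
tool_pos: [499.7, -274.9, 147.7]
eef_rot: [3.137, -0.001, 0.698]
force: [1.2, -0.3, 3.8]
grip_width: 29.4
finger_force: 40.4
```

Call:
move_arm(series=[[[0,0,0],[0,0,0],0],[[0,0,0],[0,0,0],0],[[0,0,0],[0,0,0],0],[[0,0,0],[0,0,0],0]])

```text
t: 10.28
tool_pos: [499.7, -274.9, 147.7]
eef_rot: [3.137, -0.002, 0.698]
force: [-0.2, 0.6, 5.8]
grip_width: 29.9
finger_force: 40.5
```

```bash
python3 - <<'E'
from h import *
s=read_state();print(s['tool_pos'],np.degrees(s['eef_rot']),s['q'].round(3),s['force'],s['torque'],s['grip_width'],s['finger_force'])
E
```

```text
[ 499.66266747 -274.93402739  147.71763082] [ 1.79725305e+02 -8.65256165e-02  3.99980660e+01] [-0.614  0.457 -0.217  0.892  0.     1.829] [-0.24404172  0.60337637  5.78823225] [0.15234421 0.20456082 0.02307759] 29.91013083487289 40.52041053771973
```

Call:
move_arm(series=[[[0,0,0],[0,0,-0.3],0],[[0,0,0],[0,0,-0.6],0],[[0,0,0],[0,0,-0.9],0],[[0,0,0],[0,0,-0.9],0],[[0,0,0],[0,0,-0.9],0]])

```text
t: 10.7
tool_pos: [497.9, -273.8, 291.3]
eef_rot: [3.141, -0.0, 0.698]
force: [1.2, -0.4, -1.1]
grip_width: 29.6
finger_force: 41.0
```

Call:
move_arm(series=[[[0,0,0],[0,0,-0.9],0],[[0,0,0],[0.28,-0.9,0],0],[[0,0,0],[0.28,-0.9,0],0],[[0,0,0],[0.28,-0.9,0],0],[[0,0,0],[0.28,-0.9,0],0]])

```text
t: 11.12
tool_pos: [439.4, -133.8, 326.2]
eef_rot: [3.14, -0.001, 0.697]
force: [0.9, 1.7, -0.6]
grip_width: 29.4
finger_force: 41.1
```

Call:
move_arm(series=[[[0,0,0],[0.28,-0.9,0],0],[[0,0,0],[0.28,-0.9,0],0],[[0,0,0],[0.28,-0.9,0],0],[[0,0,0],[0.28,-0.9,0],0],[[0,0,0],[0,0,0],0]])

```text
t: 11.53
tool_pos: [378.4, 8.8, 325.8]
eef_rot: [-3.139, -0.002, 0.705]
force: [-0.7, -0.9, -1.2]
grip_width: 30.1
finger_force: 41.4
```

Call:
move_arm(series=[[[-0.45,0.89,0],[0,0,0],0],[[-0.45,0.89,0],[0,0,0],0],[[-0.45,0.89,0],[0,0,0],0],[[-0.45,0.89,0],[0,0,0],0],[[-0.45,0.89,0],[0,0,0],0]])

```text
t: 11.95
tool_pos: [381.9, 4.0, 326.2]
eef_rot: [2.93, -0.39, 0.741]
force: [-0.9, -0.7, -1.2]
grip_width: 29.4
finger_force: 41.3
```

Call:
move_arm(series=[[[-0.45,0.89,0],[0,0,0],0],[[0,0,0],[0,0,0],0],[[0,0,0],[0,0,0],0],[[0,0,0],[0,0,0],0],[[0,0,0],[0,0,0],0]])

```text
t: 12.37
tool_pos: [382.7, 3.9, 326.3]
eef_rot: [2.887, -0.461, 0.758]
force: [0.1, -0.1, -1.2]
grip_width: 29.4
finger_force: 41.3
```

```bash
cat > g.py <<'E'
from h import *
M=R.from_euler('z',np.radians(13.2)).as_matrix()@R.from_euler('y',np.radians(60)).as_matrix()
ring=np.array([469.8,24.6,166.]);n=-M[:,0]
def goal(d):
    s=read_state();T=tool();z=T[:3,2]
    ax=np.cross(z,-n);ang=np.arcsin(np.linalg.norm(ax));rv=T[:3,:3].T@(ax/np.linalg.norm(ax)*ang)
    print("t",s['t'],"pos",s['tool_pos'].round(1),"q",s['q'].round(3),"F",s['force'].round(2),"Fn",round(s['force']@n,2),"w",s['grip_width'],s['finger_force'])
    print("z",z.round(3),"turn units",(np.degrees(rv)/5).round(3),"shift mm",(T[:3,:3].T@(ring+d*n-s['tool_pos'])).round(1))
E
python3 -c "
from g import *
goal(135.7);i=snap('top','t7');snap('wrist','w7');snap('side','s7')"
```

```text
t 12.3667 pos [382.7   3.9 326.3] q [-0.324 -0.381 -0.736  0.76   0.265  2.181] F [ 0.13 -0.06 -1.15] Fn -1.05 w 29.445976969226965 41.258400678634644
z [ 0.486  0.113 -0.867] turn units [ 0.     0.019 -0.   ] shift mm [-2.2 -1.4 47.8]
```

Call:
move_arm(series=[[[0,0.02,0],[-0.08,-0.04,0.3],0],[[0,0,0],[0,0,0.3],0],[[0,0,0],[0,0,0.3],0],[[0,0,0],[0,0,0],0],[[0,0,0],[0,0,0],0]])

```text
t: 12.93
tool_pos: [396.0, 7.9, 291.6]
eef_rot: [2.89, -0.462, 0.758]
force: [-0.2, -0.6, -1.4]
grip_width: 29.3
finger_force: 41.2
```

```bash
python3 - <<'E'
from g import *
goal(135.7);i=snap("side","s8");snap("wrist","w8")
for j in range(3):goal(135.7)
T=tool();P=[T[:3,3]+T[:3,2]*k for k in(54,90,96,100,110,122,135.7)]+[ring]
print(project("side",P).round(1).tolist(),project("wrist",P,"w8").round(1).tolist())
g=cv2.cvtColor(i,cv2.COLOR_RGB2GRAY);p=project("side",[P[4]])[0].astype(int);print(p);print(g[p[1]-22:p[1]+26:2,p[0]-36:p[0]+36:2])
E
```

```text
t 12.9333 pos [396.    7.9 291.6] q [-0.297 -0.332 -0.801  0.641  0.255  2.206] F [-0.2  -0.58 -1.35] Fn -1.01 w 29.27746781210394 41.20818614959717
z [ 0.485  0.116 -0.867] turn units [-0.03  0.01 -0.  ] shift mm [ 2.1  1.8 10.9]
t 13.0333 pos [396.5   7.6 292.7] q [-0.297 -0.334 -0.8    0.641  0.255  2.206] F [ 0.43 -0.65 -1.42] Fn -1.37 w 29.60116905544549 41.206337213516235
z [ 0.487  0.115 -0.866] turn units [-0.005 -0.007  0.   ] shift mm [ 1.5  1.  11.7]
t 13.0333 pos [396.5   7.6 292.7] q [-0.297 -0.334 -0.8    0.641  0.255  2.206] F [ 0.43 -0.65 -1.42] Fn -1.37 w 29.60116905544549 41.206337213516235
z [ 0.487  0.115 -0.866] turn units [-0.005 -0.007  0.   ] shift mm [ 1.5  1.  11.7]
t 13.0333 pos [396.5   7.6 292.7] q [-0.297 -0.334 -0.8    0.641  0.255  2.206] F [ 0.43 -0.65 -1.42] Fn -1.37 w 29.60116905544549 41.206337213516235
z [ 0.487  0.115 -0.866] turn units [-0.005 -0.007  0.   ] shift mm [ 1.5  1.  11.7]
[[344.4, 188.8], [337.4, 199.4], [336.2, 201.1], [335.4, 202.3], [333.5, 205.2], [331.2, 208.6], [328.6, 212.4], [325.9, 215.3]] [[323.3, 272.9], [323.4, 240.0], [3
[... 2980 characters left out ...]
 155 156 252 247 246 117  73
   63 184 178 179 131 114 118  71  64 255 164 163 255  63  72  67 130 226]
 [241 238 238 245 139 123 114 162 164 119 119 149 158 152 189 248 244 249
  174 174 179 186 111 114 125  73  69 174 167 170 129  71  77  73  78 118]
 [175 208 240 237 241 174 153 160 132 120 117 111 161 160 156 156 239 243
  243 247 171 141 113 117  76  72 131 171 167 168  73  74  78  75  82  81]
 [206 168 175 237 238 239 243 116 132 115 117 152 162 113 150 161 152 190
  248 241 247 160 168 118  70  63 176 168 171 181  71  72  74  84  84  83]
 [170 158 182 178 199 243 235 240 218 155 109 162 152 117 118 116 159 156
  154 240 246 154 163 118  70  64 175 126 171 115  70  70  70  72  75  83]]
```

Call:
move_arm(series=[[[0,0,0],[0.01,0.02,0.1],0],[[0,0,0],[0,0,0.1],0],[[0,0,0],[0,0,0],0],[[0,0,0],[0,0,0],0],[[0,0,0],[0,0,0],0]])

```text
t: 13.45
tool_pos: [400.7, 8.2, 285.6]
eef_rot: [2.887, -0.463, 0.758]
force: [1.0, -0.1, -1.0]
grip_width: 29.7
finger_force: 41.2
```

```bash
python3 - <<'E'
from g import *
goal(135.7)
E
```

```text
t 13.45 pos [400.7   8.2 285.6] q [-0.291 -0.319 -0.811  0.614  0.252  2.213] F [ 1.02 -0.15 -0.98] Fn -1.33 w 29.67730451629539 41.220481395721436
z [ 0.487  0.115 -0.866] turn units [-0.006 -0.004 -0.   ] shift mm [1.6 0.6 3.3]
```

Call:
move_arm(series=[[[0,0,0],[0,0,0.05],0],[[0,0,0],[0,0,0],0],[[0,0,0],[0,0,0],0]])

```text
t: 13.7
tool_pos: [401.7, 8.5, 283.7]
eef_rot: [2.888, -0.463, 0.758]
force: [-0.4, -0.4, -2.4]
grip_width: 29.7
finger_force: 41.2
```

```bash
python3 - <<'E'
from g import *
goal(135.7)
E
```

```text
t 13.7 pos [401.7   8.5 283.7] q [-0.289 -0.315 -0.814  0.607  0.251  2.214] F [-0.37 -0.37 -2.37] Fn -1.83 w 29.71867818949505 41.220799684524536
z [ 0.487  0.115 -0.866] turn units [-0.007 -0.004 -0.   ] shift mm [1.6 0.6 1.2]
```

Call:
move_arm(series=[[[0,0,0],[0,0,0.05],0],[[0,0,0],[0,0,0],0],[[0,0,0],[0,0,0],0]])

```text
t: 13.95
tool_pos: [402.9, 8.6, 282.2]
eef_rot: [2.887, -0.463, 0.759]
force: [-0.5, 0.2, -0.2]
grip_width: 29.3
finger_force: 41.5
```

```bash
python3 - <<'E'
from g import *
goal(135.7)
E
```

```text
t 13.95 pos [402.9   8.6 282.2] q [-0.287 -0.311 -0.816  0.601  0.251  2.216] F [-0.49  0.22 -0.18] Fn 0.06 w 29.309344362584817 41.5412163734436
z [ 0.487  0.115 -0.866] turn units [-0.003 -0.007 -0.   ] shift mm [ 1.4  0.4 -0.7]
```

```bash
cat >> g.py <<'E'
def avg(k=12):
    F=[]
    for _ in range(k):capture("wrist");F.append(read_state()['force']@n)
    print("Fn mean",np.mean(F).round(2),"+-",(np.std(F)/k**.5).round(2));goal(135.7)
E
python3 -c "from g import *;avg()"
```

```text
Fn mean -0.2 +- 0.13
t 14.55 pos [402.9   8.6 282.2] q [-0.287 -0.311 -0.816  0.601  0.251  2.216] F [-0.17 -0.12  0.44] Fn 0.48 w 29.580087082441985 41.51488780975342
z [ 0.487  0.115 -0.866] turn units [-0.003 -0.007  0.   ] shift mm [ 1.5  0.4 -0.6]
```

Call:
move_arm(series=[[[0,0,0],[0,0,0.05],0],[[0,0,0],[0,0,0],0],[[0,0,0],[0,0,0],0]])

```text
t: 14.8
tool_pos: [403.8, 8.9, 280.4]
eef_rot: [2.887, -0.463, 0.759]
force: [0.8, 0.1, -0.2]
grip_width: 29.6
finger_force: 41.6
```

```bash
python3 -c "from g import *;avg()"
```

```text
Fn mean 0.74 +- 0.13
t 15.4 pos [403.8   8.9 280.4] q [-0.285 -0.308 -0.819  0.594  0.25   2.218] F [ 0.14 -0.3   0.51] Fn 0.41 w 29.72763672416044 41.61759316921234
z [ 0.487  0.115 -0.866] turn units [-0.003 -0.006  0.   ] shift mm [ 1.5  0.5 -2.7]
```

Call:
move_arm(series=[[[0,0,0],[0,0,0.05],0],[[0,0,0],[0,0,0],0],[[0,0,0],[0,0,0],0]])

```text
t: 15.65
tool_pos: [404.8, 9.1, 278.7]
eef_rot: [2.887, -0.463, 0.759]
force: [-0.9, -0.7, 2.2]
grip_width: 29.5
finger_force: 41.7
```

```bash
python3 -c "from g import *;avg()"
```

```text
Fn mean 1.38 +- 0.1
t 16.25 pos [404.8   9.1 278.7] q [-0.284 -0.304 -0.822  0.588  0.249  2.219] F [-1.58 -1.06  0.95] Fn 1.71 w 29.523545718478594 41.70661747455597
z [ 0.487  0.115 -0.866] turn units [-0.003 -0.006  0.   ] shift mm [ 1.5  0.5 -4.7]
```

Averaged contact force is about 2.5 N, which matches half travel. As a last check I'll see where the collar sits relative to the ring in the side view.

```bash
python3 - <<'E'
from g import *
i=capture("side");g=cv2.cvtColor(i,cv2.COLOR_RGB2GRAY)
T=tool();f=T[:3,3]+T[:3,2]*130.7;print("axis foot rel ring (glass axes)",(M.T@(f-ring)).round(1))
a=np.arange(-34,35,2);Y,Z=np.meshgrid(a[::-1],a[::-1])
P=ring+Y.ravel()[:,None]*M[:,1]+Z.ravel()[:,None]*M[:,2]
m=project("side",P).reshape(*Y.shape,2).astype(np.float32)
v=cv2.remap(g,m[...,0],m[...,1],cv2.INTER_LINEAR)
print("cols y+34..-34, rows z+34..-34");[print("%4d "%z+"".join(" .:-=+*#%@"[9-int(x)*10//256] for x in r)) for z,r in zip(a[::-1],v)]
j=capture("wrist");np.save("pics/w9.npy",tool());k=cv2.cvtColor(j,cv2.COLOR_RGB2GRAY);m=project("wrist",P,"w9").reshape(*Y.shape,2).astype(np.float32);v=cv2.remap(k,m[...,0],m[...,1],cv2.INTER_LINEAR)
print("wrist");[print("%4d "%z+"".join(" .:-=+*#%@"[9-int(x)*10//256] for x in r)) for z,r in zip(a[::-1],v)]
E
```

```text
axis foot rel ring (glass axes) [-0.3 -0.2 -1.5]
cols y+34..-34, rows z+34..-34
  34                                    
  32                                    
  30                                    
  28                                    
  26                ..   ....           
  24            .::----=++=-:.          
  22            .:-==+**++=---:.        
  20          .-=++-:::...:::-+=:       
  18        .:-===:.         .-+=-.     
  16        .:--:.            .-==:. ...
  14        :--:.    ........:-=========
  12      .:--:   .:-=+++++=====++++++++
  10      .:==:.  :-+*#%##*++==++++++***
   8     .:--:   .:=*%###*++=+++++++++++
   6      :--.   :=+*###**++=+++++++++++
   4     .:-.  .-+*#####*++==+++++++++++
   2     .:::. .-+#####**+==++++++++++++
   0     ..:...:=*######*+++++++++++++++
  -2     ..::..:=*#####***++++++++++++++
  -4      ....:-=*######**++++++++++++++
  -6     .--:. :=######***++++++++++++++
  -8      :==-. :+#%###**+++++++++++++++
 -10       .:....-+#%###**++++++++++++++
 -12       .....:-=+*%###***++++++++++++
 -14      .-+*=:::--+*#####**+++++++
[... 1155 characters left out ...]
%#:
  -2 :::::%=%%%%#*##++++++++++++++*%%%%=
  -4 :::::%*%%%%##+++++++++++++++++#%%%#
  -6 :::::#%%%%##+++++++++++++++++++#%#*
  -8 :::::+@%%%#*++++++++++++++++++++%**
 -10 :::::-@%%%**++++++++++++++++++++*%*
 -12 ::::::%%%%**+++++++++++++++++++++*%
 -14 ::::::%%%%**++++++++++++++++++++++*
 -16 ::::::#%%%#**++++++++++++++++++++++
 -18 ::::::*%%%%**++++++++++++++++++++++
 -20 ::::::*%%%%**++++++++++++++++++++++
 -22 ::::::=%%%%**++++++++++++++++++++++
 -24 ::::::-%%%%#**+++++++++++++++++++++
 -26 :::::::+%%%#**++++++++++++++++++++=
 -28 :::::::-%%%%**++++++++++++++++++===
 -30 ::::::::+%*#**++++++++++++++++===--
 -32 ::::::::=***#**+++++++++++++===----
 -34 ::::::::+***#**+++++++++++===----::
```

The collar sits inside the ring to within about 1–2 mm. I'll hold for over three seconds, then hand in.

```bash
python3 -c "
from g import *
avg(72)"
```

```text
Fn mean 1.41 +- 0.06
t 19.95 pos [404.7   9.1 278.6] q [-0.284 -0.304 -0.822  0.588  0.249  2.219] F [-0.26 -0.79  1.81] Fn 1.78 w 29.66300097909917 41.703423857688904
z [ 0.487  0.115 -0.866] turn units [-0.005 -0.005 -0.   ] shift mm [ 1.6  0.6 -4.7]
```

```bash
python3 -c "
from cell import *
print(job_done())"
```

```text
the job is handed in; nothing more can be done
None
```

The job is handed in: I measured the screen square to its foot (to about half a degree) with the glass at 30°, and the meter is still held on the ring, within 1–2 mm of centre, pressed at about 2.5 N (collar roughly halfway in) for over 4 s; I didn't check the bystanders in a final picture, but nothing suggested they were touched.

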